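# Roll an idler roller up into the marking cradle and set it against its datum

### The arm

A 6-joint arm with a two-finger parallel gripper is mounted at the origin on a cart in front of the work surface, level with it; the furniture and walls round the work are solid. World frame = base frame: x ahead of the robot, y to its left, z up, the work surface at z = 0. Lengths are in m, angles in rad, forces in N, time in s.
With the tool pointing down it reaches from about 0.375 to 0.975 m from the base axis. Payload 3.8 kg.
Tool frame: the origin (TCP) lies at the very end of the fingers, on their centre line; the grasp point (between the pads) lies 19 mm behind it; y points along the fingers, x is the direction in which the jaws open and shut, and the axes are right-handed (so a half turn about y gives the same grasp; the last joint's range is limited). The gripper opens to 85 mm and grips with 20 to 120 N. Pads are 22 mm wide; open, the fingers measure 114 mm over their backs; the gripper's body (76 mm by 85 mm) begins 54 mm behind the grasp point. The pads swing forward as they close: fully open they stand 13 mm farther back than shut.
Start: joints at [-1.304, 0.264, 1.604, -0, 1.274, -0.037], TCP at [0.202, -0.644, 0.231] pointing down, gripper open.
Joint ranges: [-2.63, 2.63], [-0.94, 2.18], [0.31, 2.57], [-1.31, 4.45], [0, 2.66], [-2.55, 2.55]. Speed limits (rad/s): [2.57, 2.57, 3.14, 3.14, 3.14, 3.14].

### API

Orientations are given as a rotation vector (axis times angle).
In Python, from workcell import bot, cams gives the robot as it stands.
- The arm moves only by the tool play_rows, never from a script. Its argument "motion" is a list of rows, each a list of 2 entries, a list of its own where there are three numbers: the shift along the world's x, y, z normalised to -1 to 1, where 1 is 400 mm, then the turn, a rotation vector about the world's x, y, z normalised to -1 to 1, where 1 is pi/4 rad. In form: [[[tx, ty, tz], [ax, ay, az]], ...]. A call has 1 to 10 rows; each row is the pose to reach, as a shift and turn from the pose commanded when the call began; what a row does not reach only later rows make up. A row lasts 1/8 s, in which the tool goes at most 62.5 mm and 10.7 degrees, less where a joint would pass 70% of its speed; a pose out of reach is approached as far as the arm can. A call with a number of a shift or a turn outside -1 to 1 is refused whole. A call with a gripper value outside its range is refused whole. "gripper" is the closure, from 0 (fully open) to 1 (shut), set as the call begins (left out, the last holds). The fingers move at their own pace and stop on an object; "squeeze" is the grip in N (left out, the last holds). Time passes only in rows, so rows that repeat a pose let the fingers close. It gives the time, the measured TCP pose, the force and the opening at its end, in the units of the state.
- bot.read_state(): the state, without advancing time (a new reading comes with each control period).
- cams.read_camera(name): name is "scene" or "top"; returns (picture, depth): 480x640x3 uint8, red, green, blue; 480x640 float32, m along the optical axis (not along the pixel's ray), 0 where there is no reading.
- cams.calibration(name): a dict with "mtx" (3x3 intrinsics, pixels), "R" (3x3) and "t" (3): a world point X has camera coordinates R X + t. Camera axes: x right, y down, z forward; pixel columns grow to the right and rows downward; lengths in m; the calibration is good to about 2 mm. A picture is of the moment at which its call begins. calibration takes no time and is no camera call.
- bot.finish_job(): hands the job in, once; it reports no verdict.
Trained networks look in the newest picture that a camera, given by its name, has taken for a name from the list of things; names that differ only in an ending like _2 or _b are one class to them, and where a whole thing is asked for, a point or a joint stands for the part that bears it (a point fixed in the world has none). Each returns a list of dicts, best first, with "conf" (0 to 1); they miss things now and then, are a little off and sometimes report something else, mostly with a low value. They report only what shows in the picture. A call takes as long as a camera call. They do not tell look-alikes from the thing itself.
- cams.recognise(camera, label): "xyz" ([x, y, z] in m, in the coordinates of the camera as it stood for that picture, good to about 4 mm: the middle of the surface that is visible of it).
- cams.regions_of(camera, label): "mask" (480x640 bool, what is visible of it).
- cams.mark_of(camera, label): "xyz" ([x, y, z] in m, in the coordinates of the camera as it stood for that picture, good to about 4 mm: a listed point, or the origin of a listed thing).
The state is a dict: "time": time; "q": joint angles; "joint_vel": joint speeds; "joint_torque": joint torques, N m; "tool_pos": TCP position; "tcp_rot": TCP orientation; "wrist_force": force on the tool from outside, world axes, zero at the start; "torque": the same for the moment, N m; "width": opening from 0.0 (shut) to 1.0 (fully open).
Only numpy, scipy, OpenCV 4.12 (cv2) and the standard library are available. Lean on these libraries where they do the work, as an engineer would, in place of code of your own. Each camera call takes 0.05 s, during which the arm holds its last target.

### The job

Load the roller into the marking cradle by pushing it: with the fingertips, roll the roller that lies at the foot of the ramp slowly up to the two stop pads, without letting go on the way so that it runs back, until the spring pawl stands up again behind it and holds it. Then push it along its own axis, from the open side of the cradle, until its end face is flush against the upright datum plate. Do not pick the roller up, and leave the standing spare roller, the bush and the pin box where they are.

Things in the scene. Friction and masses are not known exactly. Their poses are not given: they have to be found in the camera images.
- roller: bright steel idler roller with dark sealed bearings in its ends, a solid cylinder 50 mm in diameter, 56 mm long, about 0.4 kg, lying on its side on the level landing at the ramp's foot, axis across the track. Origin at its centre; its y axis is the roller's axis (x and z turn as it rolls). It rolls freely: let go on the ramp it runs back, over 0.25 m/s within 4 cm.
- ramp: grey ramp of the fixed marking cradle, 9 degrees. Origin on its surface at the foot line, mid-track, 18 mm above the desk; x runs up the slope along the surface, y is level towards the cradle's open side, z is square to the surface. Rails 10 mm high with inner faces at y = +31 and -31 mm guide the roller; the +y rail ends at x = 90 mm, the -y rail at 104 mm. The deck's +y edge is at y = 36 mm.
- landing (a point): middle of the level landing's top (18 mm above the desk), 36 mm out from the ramp's foot. The landing is 72 mm long, with the same rails and a 4.5 mm high rod across its outer end
- stop_pads (a point): between the faces of the two steel stop pads at the top of the ramp (ramp frame x = 160, y = -5, z = 25 mm); they face down the slope, on a blue block 40 mm high and 18 mm thick. The roller's centre is at x = 135 mm when it touches them
- datum_plate (a point): on the face of the upright steel datum plate beside the seat (ramp frame x = 134, y = -39, z = 18 mm); the plate is 36 mm high, x = 108 to 160 mm, and faces +y. The roller's centre is at y = -11 mm when its end face is against it. The +y side of the seat is open, with nothing beyond the deck's edge
- pawl (a joint): one-way pawl: two brass noses standing 7 mm out of the ramp at x = 109 to 116 mm, y = -20 and +10 mm. 0 = standing. The roller rolling up over it folds it up-slope (about 0.9 rad, a push of a few N); its spring lifts it behind the roller only once that is within about 1 mm of the stop pads. Let go then, the roller leans back on it, about 3 mm off the pads.
- home (a point): the point where the roller's centre belongs: against the stop pads and the datum plate (ramp frame x = 135, y = -11, z = 25 mm)
- spare_roller: bystander: an equal roller standing on end on the desk, 50 mm in diameter, 56 mm high; origin at the centre of its underside
- loose_bush: bystander: pale turned bush standing on the desk, 36 mm in diameter and high; origin at the centre of its underside
- pin_box: bystander: flat dark grey plastic case, 52 x 85 x 22 mm, on the desk; origin at the centre of its underside
There are look-alikes about, which are no part of the job. Leave any green look-alike of the roller alone.

How it is judged:
On the way:
1. the roller is up at the stop pads with the pawl standing behind it, not yet against the datum plate (x of roller in the frame of ramp between 0.129 and 0.138 m and value of joint pawl below 0.12 rad and y of roller in the frame of ramp above -0.007 m), for 0.2 s.
At the end, for the whole second after the job is handed in: the roller rests between pawl and stop pads (centre at most 6 mm down-slope of touching the pads), the pawl standing (below 0.12 rad), its end face within 2 mm of the datum plate and square to it within 0.06 rad, lying on the ramp, at rest (x of roller in the frame of ramp between 0.129 and 0.138 m and value of joint pawl below 0.12 rad and y of roller in the frame of ramp between -0.013 and -0.009 m and z of roller in the frame of ramp between 0.022 and 0.028 m and angle between the y axis of roller and the y axis of ramp, either way round below 0.06 rad and linear speed of roller below 0.01 m/s).
It fails at once if the roller runs back or is flung (faster than 0.25 m/s) (linear speed of roller above 0.25 m/s).
It fails at once if the roller is lifted (over 13 mm clear of the ramp, 7 mm of the landing) (z of roller in the frame of ramp above 0.038 m).
It fails at once if the roller is tipped on end or leaves the cradle (angle between roller's own y axis and vertical below 1.1 rad or z of roller in the frame of ramp below 0.015 m).
It fails at once if a bystander is disturbed (moved over 15 mm) (distance of any of spare_roller, loose_bush, pin_box from where it was at the start of the episode above 0.015 m).
It also fails if it takes over 58 s, if anything falls off the work surface, if the arm or the gripper's body presses on something with over 40 N, if the wrist force passes 120 N, or if a joint passes its speed limit or range.

## Working session

There is one attempt and no reset: what is moved stays moved. The work goes in short steps, Python scripts to look and compute and a tool call to move; the robot and the scene stay as the last step left them, time stands still between calls to the robot, and variables do not carry over. Pictures are saved under pics/ and viewed, and the job is handed in when it is done.

Besides the shell and the picture viewer there is one more tool, called as name([rows], argument=value, ...), one row to a line, values as JSON. play_rows: Moves the arm, as the interface text tells. Its arguments: {"type":"object","properties":{"motion":{"type":"array","items":{"type":"array"}},"gripper":{"type":"number"},"squeeze":{"type":"number"}},"required":["motion"]}

```bash
mkdir -p pics; ls
python3 - <<'E'
from workcell import bot,cams
import cv2,numpy as np
print(bot.read_state())
for n in("scene","top"):
    im,d=cams.read_camera(n); cv2.imwrite(f"pics/{n}0.png",im[:,:,::-1]); np.save(f"{n}_d.npy",d)
    c=cams.calibration(n); print(n,c)
    R,t=np.array(c["R"]),np.array(c["t"])
    for l in["roller","ramp","landing","stop_pads","datum_plate","home","pawl","spare_roller","loose_bush","pin_box"]:
        try:
            for r in cams.mark_of(n,l)[:3]:
                print(l,round(r["conf"],2),np.round(R.T@(np.array(r["xyz"])-t),4))
        except Exception as e: print(l,e)
print(bot.read_state()["time"])
E
```

```text
pics
{'time': 0.0, 'q': array([-1.30390465e+00,  2.64748087e-01,  1.60537965e+00, -9.69884525e-06,
        1.27368268e+00, -3.69144940e-02]), 'joint_vel': array([ 1.10058503e-03,  1.69642995e-03,  7.93185171e-05, -9.78003124e-04,
        3.47601112e-04,  1.15659321e-03]), 'joint_torque': array([-1.63609271e-03, -5.15113521e+01, -3.67315328e+01, -7.83326777e-05,
        1.29048864e-02,  5.69857590e-06]), 'tool_pos': array([ 0.20172285, -0.64339014,  0.22996238]), 'tcp_rot': array([-1.33633299,  0.98379091, -0.98089759]), 'wrist_force': array([-0.32526646,  0.31374216, -0.57751801]), 'torque': array([-0.00656088, -0.01256298, -0.01999636]), 'width': 0.9994145188781711}
scene {'mtx': array([[577.65492095,   0.        , 316.88652916],
       [  0.        , 577.65492095, 245.39748917],
       [  0.        ,   0.        ,   1.        ]]), 'R': array([[-7.05411254e-01, -7.08798054e-01,  5.29600571e-04],
       [-4.93866432e-01,  4.90970398e-01, -7.17665671e-01],
       [ 5.08420013e-01, -5.06510993e-01, -6.96387611e-01]]), 't': array([0.41882582, 0.36356224, 1.02738267])}
roller 0.96 [0.778
[... 721 characters left out ...]
2500383, -0.99965152,  0.00846431],
       [-0.99813817, -0.02543538, -0.05543669],
       [ 0.05563267, -0.00706242, -0.99842633]]), 't': array([-0.05374181,  0.59467996,  1.63851914])}
roller 0.81 [0.4545 0.1737 0.0463]
roller 0.61 [0.7741 0.335  0.0297]
ramp 0.57 [0.4566 0.2033 0.0175]
landing 0.89 [0.4606 0.1727 0.0185]
stop_pads 0.85 [0.454  0.3568 0.0655]
datum_plate 0.78 [0.4892 0.3392 0.0577]
home 0.88 [0.4562 0.3371 0.0642]
home 0.62 [ 0.4587 -0.3027 -0.0013]
pawl it knows: datum_plate, home, landing, loose_bush, pin_box, ramp, roller, spare_roller, stop_pads
spare_roller 0.52 [0.4469 0.0452 0.004 ]
loose_bush 0.44 [ 0.423  -0.0465 -0.0034]
pin_box 0.83 [ 0.4593 -0.302  -0.0006]
1.0
```

View pics/scene0.png

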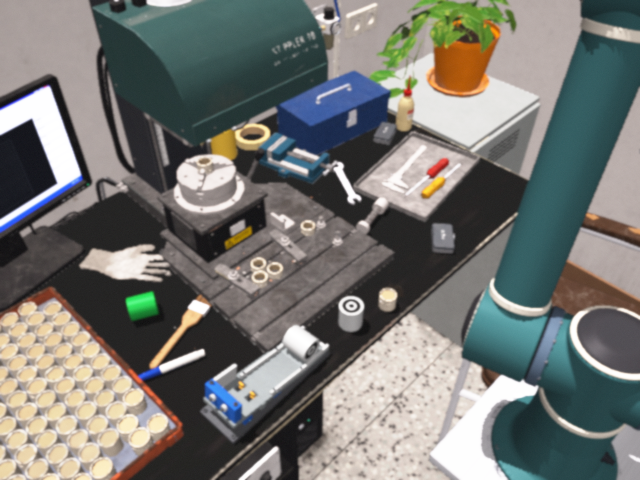

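View pics/top0.png

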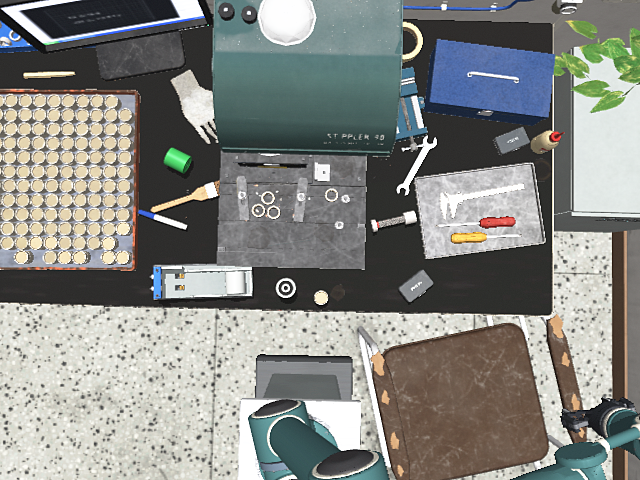

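```bash
cat > h.py <<'E'
import numpy as np,cv2
from workcell import bot,cams
def pts(n,d,c):
    v,u=np.nonzero(d>0); z=d[v,u]; M=c["mtx"]
    P=np.stack([(u-M[0,2])*z/M[0,0],(v-M[1,2])*z/M[1,1],z],1)
    return (P-c["t"])@c["R"],u,v   # R^T(p-t)
E
python3 - <<'E'
from h import *
for n in("scene","top"):
    im=cv2.imread(f"pics/{n}0.png")
    a=im[310:450,190:340] if n=="scene" else im[250:310,140:335]
    cv2.imwrite(f"pics/{n}_z.png",cv2.resize(a,None,fx=4,fy=4,interpolation=cv2.INTER_CUBIC))
    d=np.load(f"{n}_d.npy");c=cams.calibration(n)
    P,u,v=pts(n,d,c)
    m=(P[:,0]>.38)&(P[:,0]<.54)&(P[:,1]>.08)&(P[:,1]<.42)&(P[:,2]>.01)&(P[:,2]<.12)
    Q=P[m]; print(n,m.sum(),Q.min(0),Q.max(0))
    # height map 6mm cells, max z
    g={}
    for p in Q:
        k=(int(p[0]//.008),int(p[1]//.008)); g[k]=max(g.get(k,0),p[2])
    for i in range(int(.40//.008),int(.53//.008)):
        print("%.3f"%(i*.008),' '.join("%2d"%round(1000*g[(i,j)]) if (i,j) in g else '--' for j in range(int(.12//.008),int(.4//.008))))
E
```

```text
scene 7487 [0.40678417 0.08018324 0.01000628] [0.5399902  0.401625   0.09271607]
0.400 -- -- -- -- -- -- -- -- -- -- -- -- -- -- -- -- -- -- -- -- -- -- -- -- -- -- -- -- -- -- -- 12 -- 13 15 --
0.408 -- -- -- -- -- -- -- -- -- -- -- -- -- 16 -- 10 13 13 12 14 12 14 12 13 33 36 37 41 43 42 45 85 88 90 49 16
0.416 -- -- -- 13 24 14 32 31 29 31 32 30 34 34 35 35 37 39 41 42 43 47 46 37 40 39 40 42 44 44 47 89 93 87 57 15
0.424 -- -- 25 31 31 31 34 67 70 70 65 54 35 33 32 34 37 35 37 36 38 35 33 38 38 39 44 42 43 45 44 88 90 89 52 12
0.432 -- -- -- 27 42 61 69 71 72 70 69 60 23 23 25 28 28 30 28 30 34 33 37 37 39 44 43 40 42 44 -- 88 89 88 80 16
0.440 -- -- -- 26 19 61 68 72 71 71 65 59 22 24 26 26 27 29 30 31 32 34 34 37 38 42 47 -- 43 45 -- 87 89 89 78 14
0.448 -- -- -- 21 -- 61 67 71 72 71 69 61 23 23 25 25 27 30 31 31 33 35 37 37 38 38 41 40 42 44 -- 86 87 88 59 15
0.456 -- -- -- -- -- 60 67 69 72 70 70 60 22 24 28 26 27 27 30 32 32 35 35 39 37 38 42 42 43 42 -- 88 88 90 79 15
0.464 -- -- -- -- -- -- 67 71 73 71 70 59 23 25 24 26 27 28 30 31 34 35 37 37 38 43 45 40 43 45 -- 87 89 90
[... 2007 characters left out ...]
7 96 92 -- -- --
0.480 -- -- 27 28 46 66 75 67 76 71 71 43 34 35 33 38 41 42 41 41 47 42 49 54 44 41 38 49 46 48 86 89 89 -- -- 17
0.488 -- -- 30 35 33 31 37 33 34 27 32 28 32 32 35 37 43 37 39 35 35 36 37 41 77 79 77 85 81 89 81 88 89 17 17 17
0.496 37 32 33 37 37 40 40 33 35 38 36 37 40 40 31 27 29 29 30 32 34 12 15 17 21 34 32 13 13 11 22 18 12 12 -- --
0.504 37 40 35 38 37 38 36 38 36 35 37 36 35 34 36 -- -- -- -- -- -- -- -- -- -- -- -- -- -- -- -- -- -- -- -- --
0.512 36 36 35 34 36 34 35 33 38 35 37 42 35 36 37 -- -- -- -- -- -- 11 10 -- -- -- 11 -- -- -- -- -- -- -- -- --
0.520 34 32 34 36 38 32 37 39 36 36 36 38 38 41 29 -- -- -- -- -- -- -- -- -- -- -- -- -- -- -- -- 10 -- -- -- 10
```

Run:
```python
from h import *
from scipy.optimize import least_squares
def ramp_T(p):
    x,y,yaw=p; c,s=np.cos(yaw),np.sin(yaw); th=np.radians(9)
    ux=np.array([c*np.cos(th),s*np.cos(th),np.sin(th)]); uy=np.array([-s,c,0]); return np.array([x,y,.018]),np.stack([ux,uy,np.cross(ux,uy)],1)
obs={}
for n in("scene","top"):
    c=cams.calibration(n)
    im=cv2.imread(f"pics/{n}0.png"); 
    o,R=ramp_T([.457,.2035,np.pi/2])
    pts_=[[0,-31,0],[0,31,0],[160,-36,25],[160,36,0],[0,36,0],[-72,36,0],[-72,-36,0],[135,-11,25],[90,31,10],[104,-31,10],[108,-39,36],[160,-39,36]]
    for q in pts_:
        X=o+R@(np.array(q)/1000.); p=c["R"]@X+c["t"]; p=c["mtx"]@p; u,v=p[:2]/p[2]
        print(n,q,round(u,1),round(v,1)); cv2.circle(im,(int(u*8),int(v*8)),6,(0,0,255),-1,shift=3)
    a=im[310:450,190:340] if n=="scene" else im[250:310,140:335]
    cv2.imwrite(f"pics/{n}_ov.png",cv2.resize(a,None,fx=4,fy=4,interpolation=cv2.INTER_CUBIC))
```

```text
scene [0, -31, 0] 282.2 349.8
scene [0, 31, 0] 303.6 368.4
scene [160, -36, 25] 216.5 381.4
scene [160, 36, 0] 241.4 415.2
scene [0, 36, 0] 305.4 369.9
scene [-72, 36, 0] 330.7 352.0
scene [-72, -36, 0] 306.0 331.7
scene [135, -11, 25] 236.1 382.7
scene [90, 31, 10] 269.4 389.3
scene [104, -31, 10] 242.0 372.8
scene [108, -39, 36] 238.1 362.2
scene [160, -39, 36] 215.5 376.4
top [0, -31, 0] 225.6 269.7
top [0, 31, 0] 224.8 293.3
top [160, -36, 25] 162.8 266.4
top [160, 36, 0] 162.5 294.1
top [0, 36, 0] 224.8 295.2
top [-72, 36, 0] 252.2 295.6
top [-72, -36, 0] 253.0 268.5
top [135, -11, 25] 172.4 276.4
top [90, 31, 10] 189.9 292.9
top [104, -31, 10] 185.3 268.8
top [108, -39, 36] 183.3 265.7
top [160, -39, 36] 162.5 265.2
```

View pics/scene_ov.png

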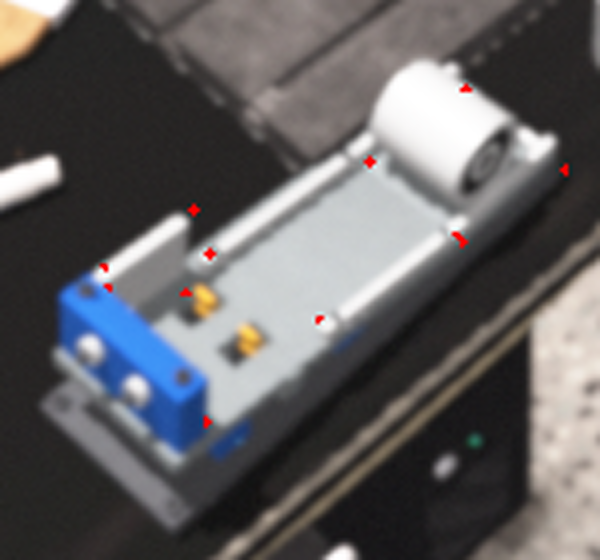

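View pics/top_ov.png

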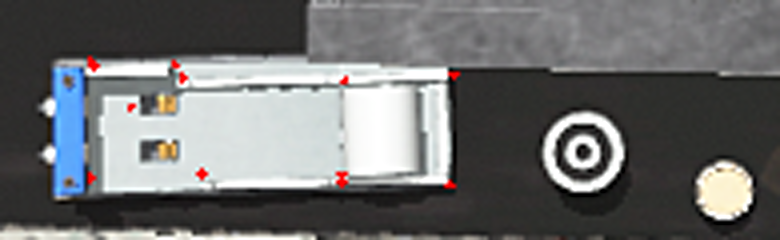

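View pics/top_z.png

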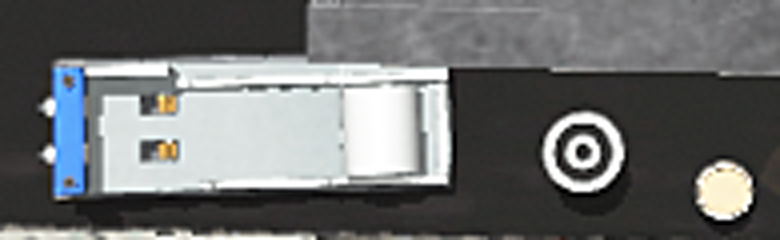

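```bash
cat >> h.py <<'E'
def ramp_T(p):
    x,y,yaw=p; c,s=np.cos(yaw),np.sin(yaw); th=np.radians(9)
    ux=np.array([c*np.cos(th),s*np.cos(th),np.sin(th)]); uy=np.array([-s,c,0]); return np.array([x,y,.018]),np.stack([ux,uy,np.cross(ux,uy)],1)
E
python3 - <<'E'
from h import *
from scipy.optimize import least_squares
obs={(0,0,0):[[.4572,.2038,.0187],[.4566,.2033,.0175]],(160,-5,25):[[.4557,.365,.0729],[.454,.3568,.0655]],(134,-39,18):[[.491,.3395,.0571],[.4892,.3392,.0577]],(135,-11,25):[[.4611,.337,.0663],[.4562,.3371,.0642]],(-36,0,-5.5):[[.4589,.1692,.0232],[.4606,.1727,.0185]]}
def f(p):
    o,R=ramp_T(p); return np.concatenate([(o+R@(np.array(k)/1000)-np.array(w))[:2] for k,v in obs.items() for w in v])*1000
s=least_squares(f,[.457,.2035,1.6],loss='soft_l1',x_scale=[.01,.01,.1],f_scale=2);print(s.x,s.x[2]-np.pi/2,np.round(s.fun,1))
p=s.x; np.save("ramp.npy",p)
o,R=ramp_T(p)
# image line yaw: edges of -y rail & outer side in scene; overlay wireframe
def proj(c,q):
    X=o+R@(np.array(q)/1000.); r=c["mtx"]@(c["R"]@X+c["t"]); return r[:2]/r[2]
th=np.radians(9)
def L(x,y): return [x*np.cos(th),y,-x*np.sin(th)] # level frame -> ramp frame for landing (x<0)
lines=[([0,31,10],[90,31,10]),([0,-31,10],[104,-31,10]),([108,-39,36],[160,-39,36]),([108,-39,0],[160,-39,0]),([90,36,0],[160,36,0]),([160,-36,40],[160,36,40]),([178,-36,40],[178,36,40]),(L(-72,36),L(0,36)),(L(-72,-36),L(-72,36)),([109,15,7],[109,5,7]),([109,-15,7],[109,-25,7])]
for n,b in(("scene",(190,310,340,450)),("top",(140,250,335,310))):
    c=cams.calibration(n); im=cv2.imread(f"pics/{n}0.png")[b[1]:b[3],b[0]:b[2]]
    im=cv2.resize(im,None,fx=4,fy=4,interpolation=cv2.INTER_CUBIC)
    for a,e in lines:
        A=(proj(c,a)-b[:2]+.5)*4;E_=(proj(c,e)-b[:2]+.5)*4
        cv2.line(im,tuple(int(v) for v in A),tuple(int(v) for v in E_),(0,0,255),1)
    cv2.imwrite(f"pics/{n}_ov2.png",im)
E
```

```text
[0.45747115 0.20638285 1.62595228] 0.05515595195552825 [ 0.3  2.6  0.9  3.1 -1.7 -4.5 -0.   3.7 -1.7 -1.6  0.1 -1.3  0.2 -0.8
  5.1 -0.9  0.5  2.5 -1.2 -1. ]
```

View pics/scene_ov2.png

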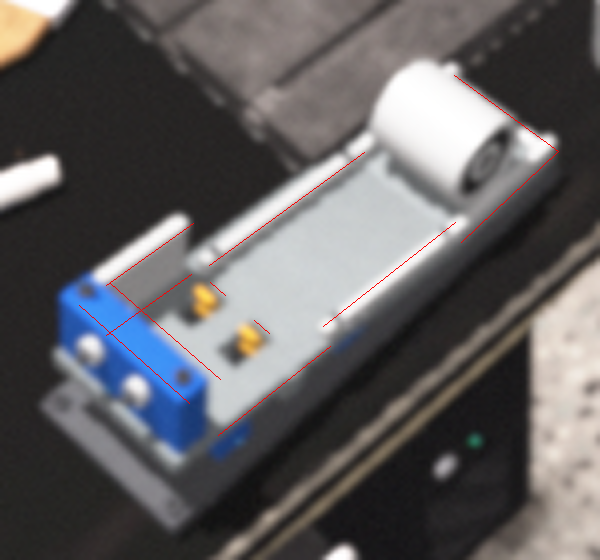

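View pics/top_ov2.png

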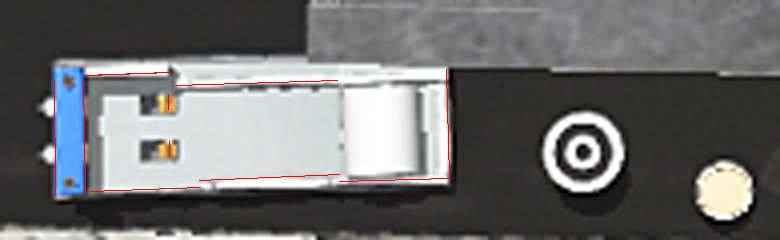

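Run:
```python
from h import *
from scipy.spatial.transform import Rotation as Ro
p=np.load("ramp.npy");p[2]=np.pi/2+.045;p[1]=.2055;np.save("ramp.npy",p)
o,R=ramp_T(p)
s=bot.read_state();A=Ro.from_rotvec(s["tcp_rot"]);print(A.as_matrix().round(3))
for sg in(1,-1):
    x=-sg*R[:,1];y=np.array([0,0,-1.]);B=np.stack([x,y,np.cross(x,y)],1)
    rv=(Ro.from_matrix(B)*A.inv()).as_rotvec();print(sg,rv,rv/(np.pi/4))
# roller from depth: fit axis position
from scipy.optimize import least_squares
for n in("scene","top"):
    P,u,v=pts(n,np.load(f"{n}_d.npy"),cams.calibration(n))
    m=(P[:,0]>.425)&(P[:,0]<.49)&(P[:,1]>.14)&(P[:,1]<.22)&(P[:,2]>.05)&(P[:,2]<.09);Q=P[m]
    uy=R[:,1]
    ux=np.array([-uy[1]*-1,0,0]);ux=np.array([uy[1],-uy[0],0])
    a=Q@ux
    f=lambda q:np.hypot(a-q[0],Q[:,2]-q[1])-.025
    r=least_squares(f,[np.median(a),.043],loss='soft_l1',f_scale=.002)
    print(n,m.sum(),"axis along-x coord rel foot",r.x[0]-o@ux,"z",r.x[1],"y range",np.percentile((Q-o)@uy,[2,98]))
```

```text
[[ 0.299  0.     0.954]
 [-0.954 -0.     0.299]
 [ 0.    -1.     0.   ]]
1 [9.44742216e-06 3.57031618e-05 1.31198819e+00] [1.20288315e-05 4.54586774e-05 1.67047524e+00]
-1 [ 3.83229392e-05 -1.01406421e-05 -1.82960447e+00] [ 4.87942817e-05 -1.29114665e-05 -2.32952476e+00]
scene 650 axis along-x coord rel foot -0.02649120820495901 z 0.043888879026125614 y range [-0.02736652  0.02732383]
top 398 axis along-x coord rel foot -0.030816399799607208 z 0.043981045640159186 y range [-0.02450647  0.02908721]
```

play_rows([
  [[0.75,1,0],[0,0,1]],
  [[0.75,1,0],[0,0,1]],
  [[0.75,1,0],[0,0,1]],
  [[0.75,1,0],[0,0,1]],
  [[0.75,1,0],[0,0,1]],
  [[0.75,1,0],[0,0,1]],
  [[0.75,1,0],[0,0,1]],
  [[0.75,1,0],[0,0,1]],
  [[0.75,1,0],[0,0,1]],
], gripper=0.76)

```text
time: 2.12
tool_pos: [0.5041, -0.2405, 0.2315]
tcp_rot: [-1.537, 0.372, -0.373]
wrist_force: [0.1, -1.1, -0.0]
width: 0.24
```

play_rows([
  [[-0.105,0.9,-0.2],[0,0,0.67]],
  [[-0.105,0.9,-0.2],[0,0,0.67]],
  [[-0.105,0.9,-0.2],[0,0,0.67]],
  [[-0.105,0.9,-0.2],[0,0,0.67]],
  [[-0.105,0.9,-0.2],[0,0,0.67]],
  [[-0.105,0.9,-0.2],[0,0,0.67]],
  [[-0.105,0.9,-0.2],[0,0,0.67]],
  [[-0.105,0.9,-0.2],[0,0,0.67]],
])

```text
time: 3.12
tool_pos: [0.4601, 0.1151, 0.1515]
tcp_rot: [-1.571, -0.036, 0.035]
wrist_force: [-0.8, -0.9, -0.2]
width: 0.242
```

play_rows([
  [[0,0,-0.07],[0,0,0]],
  [[0,0,-0.15],[0,0,0]],
  [[0,0,-0.22],[0,0,0]],
  [[0,0,-0.27],[0,0,0]],
  [[0,0,-0.285],[0,0,0]],
  [[0,0,-0.285],[0,0,0]],
])

```text
time: 3.88
tool_pos: [0.4605, 0.1147, 0.0376]
tcp_rot: [-1.571, -0.034, 0.033]
wrist_force: [0.8, 0.5, -0.7]
width: 0.236
```

Run:
```python
from h import *
print(bot.read_state()["wrist_force"])
for n,b in(("scene",(190,280,390,430)),("top",(140,230,335,330))):
    im,d=cams.read_camera(n);np.save(f"{n}_d.npy",d)
    cv2.imwrite(f"pics/{n}_1.png",cv2.resize(im[b[1]:b[3],b[0]:b[2],::-1],None,fx=4,fy=4,interpolation=cv2.INTER_CUBIC))
```

```text
[ 0.77596039  0.52158389 -0.65622199]
```

View pics/scene_1.png

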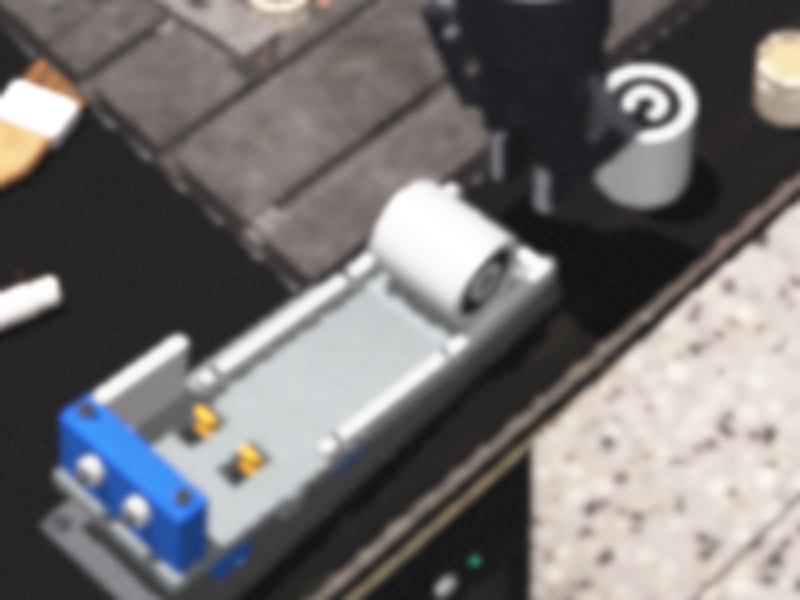

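View pics/top_1.png

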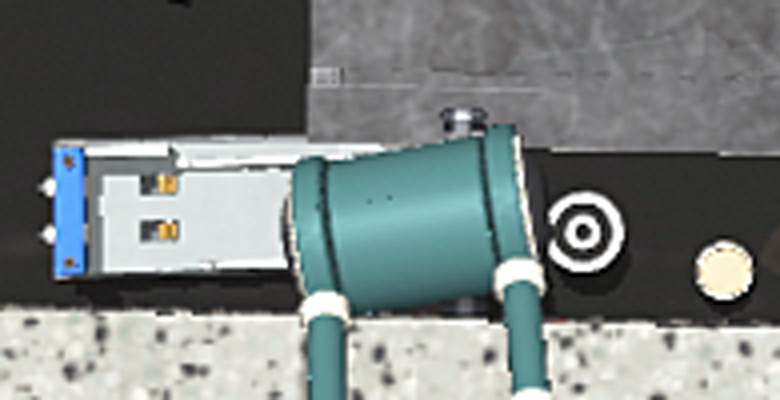

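play_rows([
  [[-0.001,0.025,0],[0,0,0]],
  [[-0.002,0.045,0],[0,0,0]],
  [[-0.003,0.055,0],[0,0,0]],
  [[-0.003,0.063,0],[0,0,0]],
  [[-0.003,0.07,0],[0,0,0]],
  [[-0.004,0.078,0],[0,0,0]],
  [[-0.004,0.085,0],[0,0,0]],
  [[-0.004,0.093,0],[0,0,0]],
  [[-0.005,0.1,0],[0,0,0]],
  [[-0.005,0.107,0],[0,0,0]],
])

```text
time: 5.22
tool_pos: [0.4579, 0.1589, 0.0373]
tcp_rot: [-1.571, -0.035, 0.035]
wrist_force: [0.4, -0.7, -0.3]
width: 0.243
```

```bash
cat >> h.py <<'E'
def look(tag):
    from scipy.optimize import least_squares
    print(bot.read_state()["wrist_force"].round(2))
    p=np.load("ramp.npy");o,R=ramp_T(p);uy=R[:,1];ux=np.array([uy[1],-uy[0],0])
    n="scene";b=(190,280,390,430)
    im,d=cams.read_camera(n)
    cv2.imwrite(f"pics/{n}_{tag}.png",cv2.resize(im[b[1]:b[3],b[0]:b[2],::-1],None,fx=4,fy=4,interpolation=cv2.INTER_CUBIC))
    c=cams.calibration(n);P,u,v=pts(n,d,c)
    try:
        for r in cams.regions_of(n,"roller"):
            m=r["mask"][v,u];Q=P[m];
            if len(Q)<50 or Q[:,0].mean()>.6: continue
            # keep the rolled (cylindrical) surface: trim ends
            L=(Q-o)
            yy=L@uy; k=(yy<np.percentile(yy,97)-.006)&(Q[:,2]>.03)
            a=L@ux; Q=Q[k];a=a[k]
            f=lambda q:np.hypot(a-q[0],Q[:,2]-q[1])-.025
            s=least_squares(f,[np.median(a),np.median(Q[:,2])-.015],loss='soft_l1',f_scale=.002)
            th=np.radians(9);h,z=s.x;z-=.018
            print("conf",round(r["conf"],2),"n",len(Q),"ramp x",(h*np.cos(th)+z*np.sin(th)).round(4),"z",(z*np.cos(th)-h*np.sin(th)).round(4),"y",np.percentile(yy,[3,97]).round(4))
    except Exception as e: print(e)
E
python3 -c "from h import *;look('2')"
```

```text
[ 0.4  -0.66 -0.34]
conf 0.63 n 599 ramp x -0.0048 z 0.0273 y [-0.0263  0.0273]
conf 0.31 n 2429 ramp x 0.1395 z 0.0203 y [-0.0439  0.0357]
```

View pics/scene_2.png

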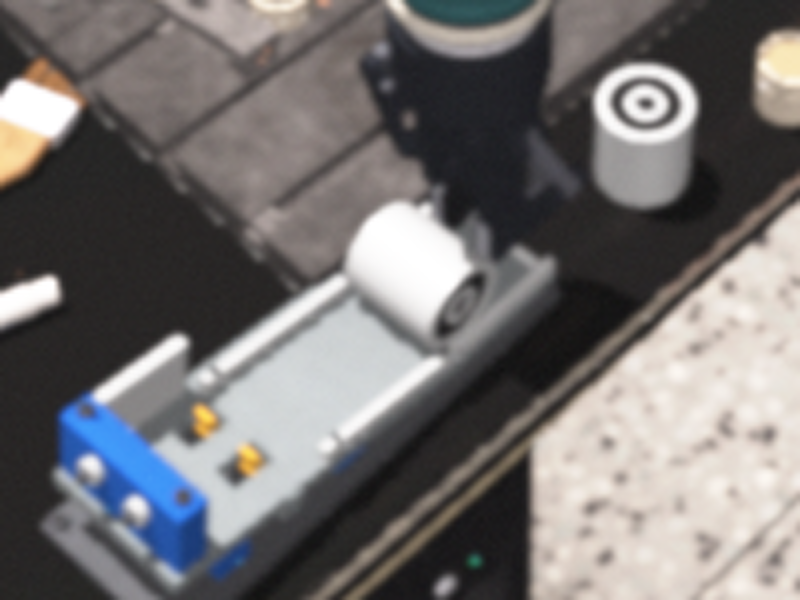

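play_rows([
  [[0,0.008,0.001],[0,0,0]],
  [[-0.001,0.018,0.003],[0,0,0]],
  [[-0.001,0.028,0.004],[0,0,0]],
  [[-0.002,0.038,0.006],[0,0,0]],
  [[-0.002,0.048,0.008],[0,0,0]],
  [[-0.003,0.058,0.009],[0,0,0]],
  [[-0.003,0.068,0.011],[0,0,0]],
  [[-0.004,0.078,0.012],[0,0,0]],
  [[-0.004,0.088,0.014],[0,0,0]],
  [[-0.004,0.096,0.015],[0,0,0]],
])

```text
time: 6.58
tool_pos: [0.4563, 0.1974, 0.0433]
tcp_rot: [-1.57, -0.035, 0.035]
wrist_force: [0.5, -1.3, -0.2]
width: 0.244
```

play_rows([
  [[0,0.008,0.001],[0,0,0]],
  [[-0.001,0.018,0.003],[0,0,0]],
  [[-0.001,0.028,0.004],[0,0,0]],
  [[-0.002,0.038,0.006],[0,0,0]],
  [[-0.002,0.048,0.008],[0,0,0]],
  [[-0.003,0.058,0.009],[0,0,0]],
  [[-0.003,0.068,0.011],[0,0,0]],
  [[-0.004,0.078,0.012],[0,0,0]],
  [[-0.004,0.088,0.014],[0,0,0]],
  [[-0.004,0.096,0.015],[0,0,0]],
])

```text
time: 7.82
tool_pos: [0.4547, 0.2358, 0.0493]
tcp_rot: [-1.57, -0.035, 0.035]
wrist_force: [0.5, -2.1, 1.0]
width: 0.241
```

```bash
python3 -c "from h import *;look('3')"
```

```text
[ 0.5  -2.14  1.  ]
conf 0.66 n 657 ramp x 0.0724 z 0.0257 y [-0.0263  0.0276]
```

View pics/scene_3.png

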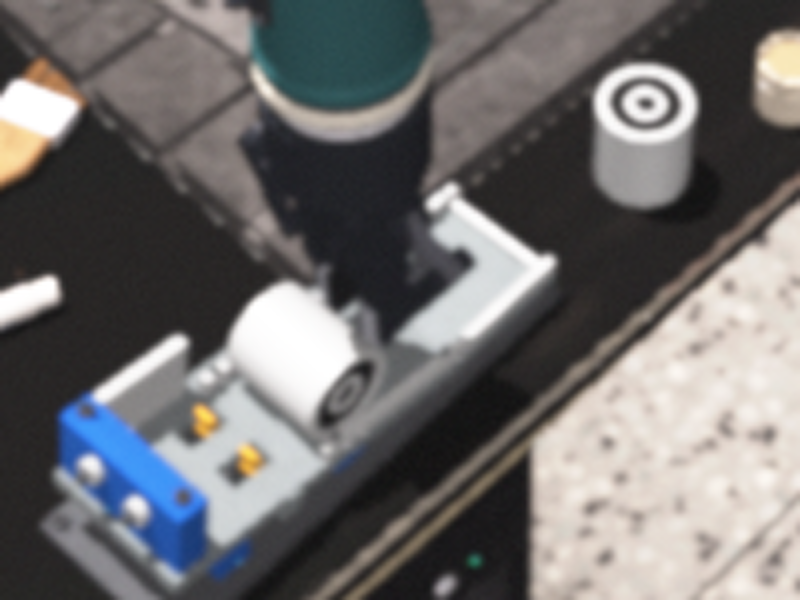

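play_rows([
  [[0,0.008,0.001],[0,0,0]],
  [[-0.001,0.016,0.003],[0,0,0]],
  [[-0.001,0.024,0.004],[0,0,0]],
  [[-0.001,0.032,0.005],[0,0,0]],
  [[-0.002,0.04,0.006],[0,0,0]],
  [[-0.002,0.048,0.008],[0,0,0]],
  [[-0.002,0.056,0.009],[0,0,0]],
  [[-0.003,0.064,0.01],[0,0,0]],
  [[-0.003,0.072,0.012],[0,0,0]],
  [[-0.003,0.08,0.013],[0,0,0]],
])

```text
time: 9.18
tool_pos: [0.4535, 0.2675, 0.0545]
tcp_rot: [-1.571, -0.035, 0.035]
wrist_force: [0.2, -3.0, 0.9]
width: 0.241
```

```bash
python3 -c "from h import *;look('4')"
```

```text
[ 0.23 -2.97  0.88]
conf 0.75 n 664 ramp x 0.1046 z 0.0257 y [-0.0254  0.0271]
```

View pics/scene_4.png

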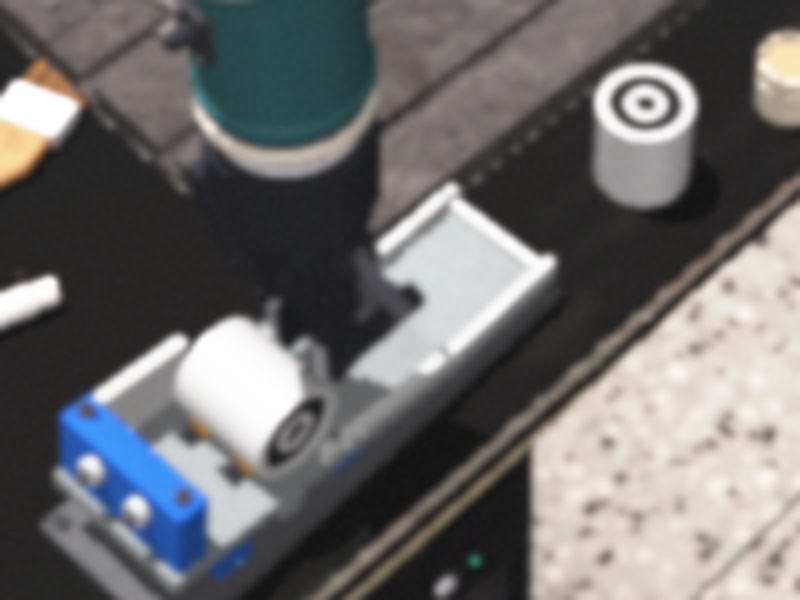

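play_rows([
  [[0,0.007,0.001],[0,0,0]],
  [[-0.001,0.014,0.002],[0,0,0]],
  [[-0.001,0.021,0.003],[0,0,0]],
  [[-0.001,0.028,0.004],[0,0,0]],
  [[-0.002,0.035,0.006],[0,0,0]],
  [[-0.002,0.042,0.007],[0,0,0]],
  [[-0.002,0.049,0.008],[0,0,0]],
  [[-0.003,0.055,0.009],[0,0,0]],
  [[-0.003,0.06,0.01],[0,0,0]],
  [[-0.003,0.06,0.01],[0,0,0]],
])

```text
time: 10.52
tool_pos: [0.4523, 0.292, 0.0585]
tcp_rot: [-1.57, -0.035, 0.035]
wrist_force: [-0.1, 0.1, -0.4]
width: 0.241
```

```bash
python3 -c "from h import *;look('5')"
```

```text
[-0.06  0.09 -0.43]
conf 0.71 n 693 ramp x 0.1294 z 0.0258 y [-0.026   0.0273]
```

View pics/scene_5.png

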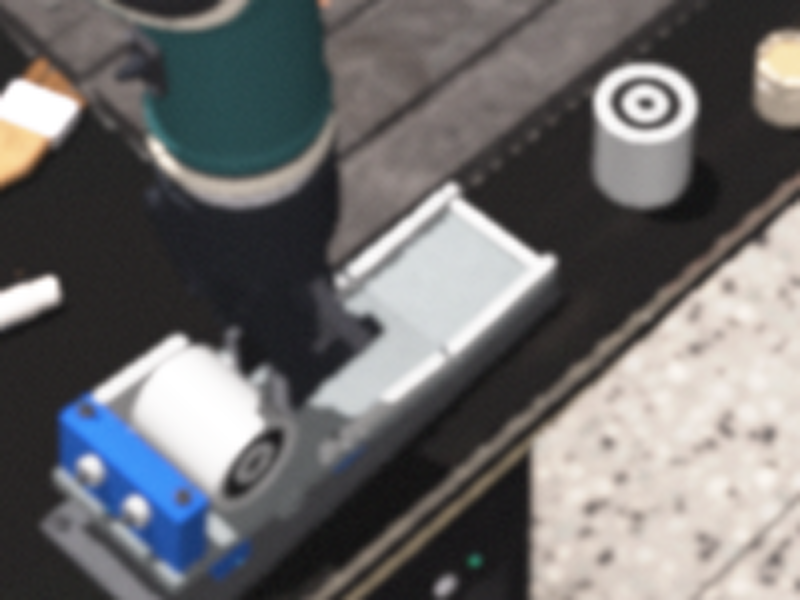

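play_rows([
  [[0,0.003,0],[0,0,0]],
  [[0,0.006,0.001],[0,0,0]],
  [[0,0.008,0.001],[0,0,0]],
  [[0,0.01,0.002],[0,0,0]],
  [[0,0.01,0.002],[0,0,0]],
])

```text
time: 11.25
tool_pos: [0.4524, 0.2957, 0.0593]
tcp_rot: [-1.57, -0.035, 0.035]
wrist_force: [-0.4, 0.3, 0.0]
width: 0.241
```

play_rows([
  [[0,0.003,0],[0,0,0]],
  [[0,0.003,0],[0,0,0]],
])

```text
time: 11.5
tool_pos: [0.4523, 0.2969, 0.0593]
tcp_rot: [-1.57, -0.035, 0.035]
wrist_force: [-0.3, -0.2, -0.3]
width: 0.244
```

play_rows([
  [[0,0.003,0],[0,0,0]],
  [[0,0.003,0],[0,0,0]],
])

```text
time: 11.75
tool_pos: [0.4523, 0.2981, 0.0593]
tcp_rot: [-1.57, -0.035, 0.035]
wrist_force: [-0.4, -0.0, -0.4]
width: 0.242
```

```bash
python3 -c "from h import *;look('6')"
```

```text
[-0.38 -0.01 -0.4 ]
conf 0.82 n 641 ramp x 0.1371 z 0.0259 y [-0.0259  0.0274]
```

View pics/scene_6.png

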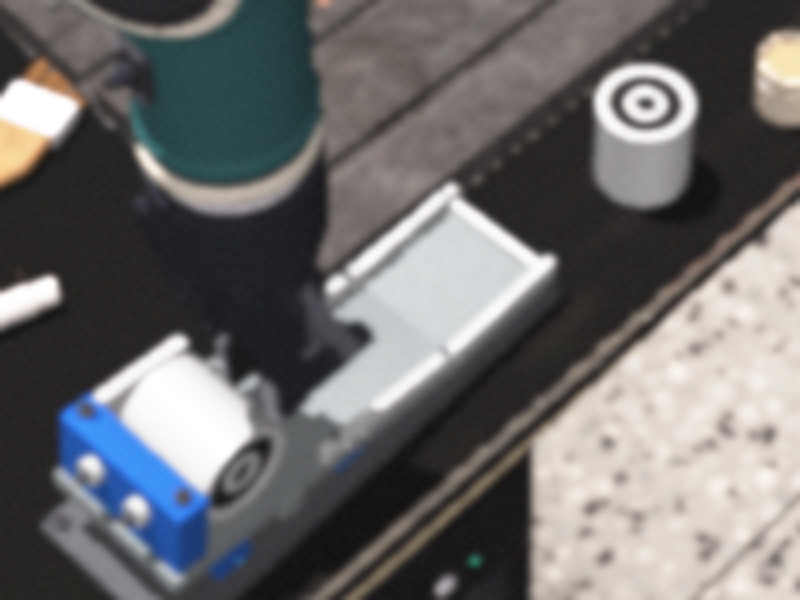

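play_rows([
  [[0,0.003,0],[0,0,0]],
  [[0,0.003,0],[0,0,0]],
])

```text
time: 12.1
tool_pos: [0.4522, 0.299, 0.0592]
tcp_rot: [-1.571, -0.035, 0.035]
wrist_force: [-0.1, -1.9, 0.4]
width: 0.237
```

play_rows([
  [[0,0.003,0],[0,0,0]],
  [[0,0.003,0],[0,0,0]],
])

```text
time: 12.35
tool_pos: [0.4523, 0.3004, 0.0593]
tcp_rot: [-1.57, -0.035, 0.035]
wrist_force: [-0.1, -1.8, 0.7]
width: 0.24
```

play_rows([
  [[0,0.002,0],[0,0,0]],
  [[0,0.002,0],[0,0,0]],
])

```text
time: 12.6
tool_pos: [0.4523, 0.3007, 0.0593]
tcp_rot: [-1.571, -0.035, 0.035]
wrist_force: [1.2, -4.0, 1.3]
width: 0.24
```

play_rows([
  [[0,0.002,0],[0,0,0]],
  [[0,0.002,0],[0,0,0]],
])

```text
time: 12.85
tool_pos: [0.4523, 0.3008, 0.0592]
tcp_rot: [-1.573, -0.035, 0.036]
wrist_force: [1.5, -6.4, 2.5]
width: 0.242
```

play_rows([
  [[0,0.002,0],[0,0,0]],
  [[0,0.002,0],[0,0,0]],
])

```text
time: 13.1
tool_pos: [0.4523, 0.3009, 0.0592]
tcp_rot: [-1.574, -0.035, 0.036]
wrist_force: [0.5, -8.1, 4.8]
width: 0.242
```

play_rows([
  [[0,0.002,0],[0,0,0]],
  [[0,0.004,0],[0,0,0]],
  [[0,0.004,0],[0,0,0]],
  [[0,0.004,0],[0,0,0]],
])

```text
time: 13.6
tool_pos: [0.4523, 0.301, 0.0591]
tcp_rot: [-1.576, -0.035, 0.037]
wrist_force: [2.4, -14.4, 5.9]
width: 0.24
```

play_rows([
  [[0,-0.003,0],[0,0,0]],
  [[0,-0.006,0],[0,0,0]],
  [[0,-0.009,0],[0,0,0]],
  [[0,-0.012,0],[0,0,0]],
  [[0,-0.012,0],[0,0,0]],
])

```text
time: 14.22
tool_pos: [0.4523, 0.2999, 0.0593]
tcp_rot: [-1.57, -0.035, 0.035]
wrist_force: [1.1, 0.3, 0.5]
width: 0.239
```

play_rows([
  [[0,-0.003,0],[0,0,0]],
  [[0,-0.006,0],[0,0,0]],
  [[0,-0.008,0],[0,0,0]],
  [[0,-0.008,0],[0,0,0]],
])

```text
time: 14.72
tool_pos: [0.4524, 0.2964, 0.0593]
tcp_rot: [-1.57, -0.035, 0.035]
wrist_force: [-0.4, -0.3, -0.7]
width: 0.244
```

```bash
python3 -c "from h import *;look('7')"
```

```text
[-0.39 -0.32 -0.72]
conf 0.72 n 620 ramp x 0.135 z 0.0257 y [-0.0255  0.0271]
conf 0.44 n 164 ramp x -0.2459 z 0.0318 y [0.029  0.0619]
```

View pics/scene_7.png

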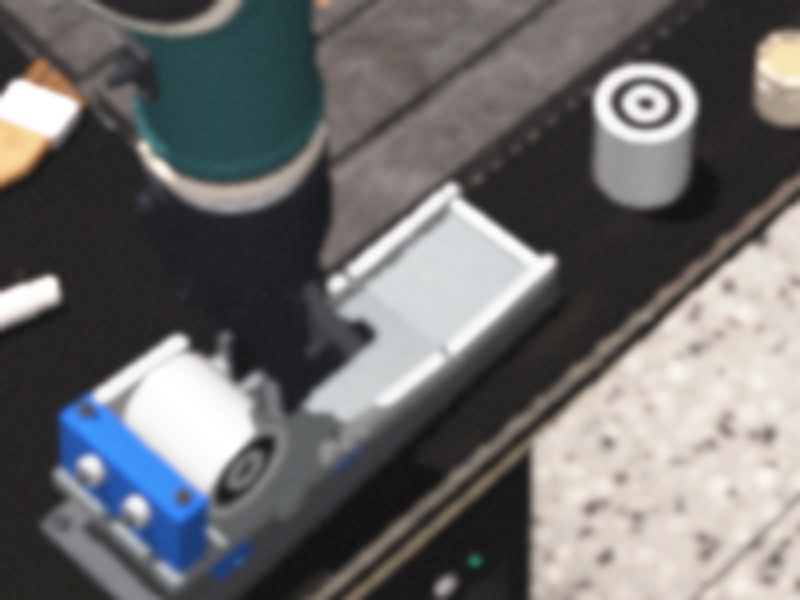

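play_rows([
  [[0,-0.003,0],[0,0,0]],
  [[0,-0.006,0],[0,0,0]],
  [[0,-0.009,0],[0,0,0]],
  [[0,-0.012,0],[0,0,0]],
  [[0,-0.012,0],[0,0,0]],
])

```text
time: 15.45
tool_pos: [0.4523, 0.2914, 0.0593]
tcp_rot: [-1.571, -0.035, 0.035]
wrist_force: [0.3, -0.8, 0.3]
width: 0.238
```

```bash
python3 -c "from h import *;look('8')"
```

```text
[ 0.35 -0.78  0.34]
conf 0.62 n 646 ramp x 0.1351 z 0.0258 y [-0.0267  0.0273]
```

View pics/scene_8.png

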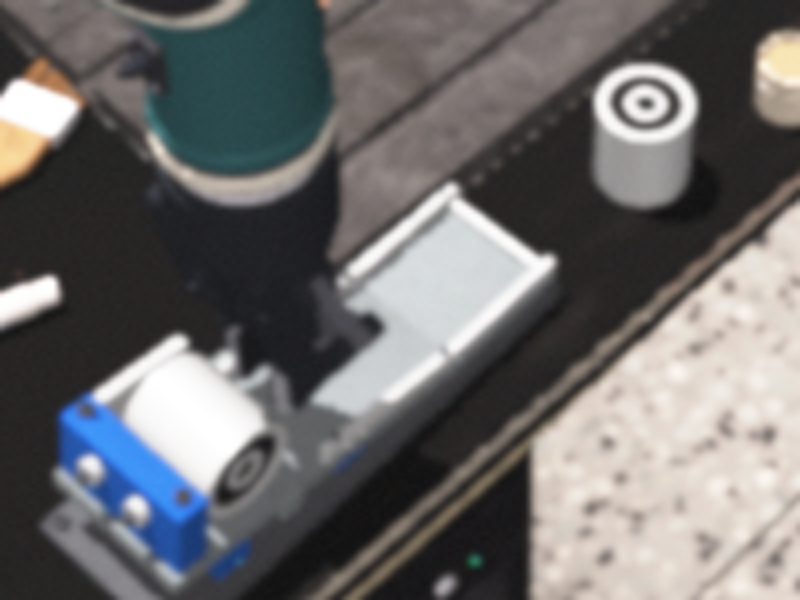

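Run:
```python
from h import *
o,R=ramp_T(np.load("ramp.npy"))
for y in(0,.06,.045,.0315): print(y,(o+R@[.132,y,.025]).round(4))
```

```text
0 [0.4518 0.3318 0.0633]
0.06 [0.3918 0.3291 0.0633]
0.045 [0.4068 0.3298 0.0633]
0.0315 [0.4203 0.3304 0.0633]
```

play_rows([
  [[0,-0.03,0],[0,0,0]],
  [[0,-0.04,0.05],[0,0,0]],
  [[0,-0.04,0.15],[0,0,0]],
  [[0,-0.04,0.22],[0,0,0]],
  [[0,-0.04,0.22],[0,0,0]],
], gripper=1.0)

```text
time: 16.18
tool_pos: [0.4543, 0.276, 0.1501]
tcp_rot: [-1.568, -0.039, 0.031]
wrist_force: [-0.7, 0.2, 0.5]
width: -0.0
```

play_rows([
  [[-0.08,0.07,0],[0,0,0]],
  [[-0.163,0.137,0],[0,0,0]],
  [[-0.163,0.137,0],[0,0,0]],
  [[-0.163,0.137,-0.08],[0,0,0]],
  [[-0.163,0.137,-0.16],[0,0,0]],
  [[-0.163,0.137,-0.21],[0,0,0]],
  [[-0.163,0.137,-0.225],[0,0,0]],
  [[-0.163,0.137,-0.225],[0,0,0]],
])

```text
time: 17.18
tool_pos: [0.3871, 0.3296, 0.0567]
tcp_rot: [-1.571, -0.034, 0.035]
wrist_force: [-0.4, 0.2, 0.0]
width: 0.006
```

```bash
python3 -c "
from h import *;look('9')
b=(140,230,335,330);im,d=cams.read_camera('top');cv2.imwrite('pics/top_9.png',cv2.resize(im[b[1]:b[3],b[0]:b[2],::-1],None,fx=4,fy=4,interpolation=cv2.INTER_CUBIC))"
```

```text
[-0.37  0.22  0.04]
conf 0.59 n 440 ramp x 0.1346 z 0.0263 y [-0.0265  0.0275]
```

View pics/scene_9.png

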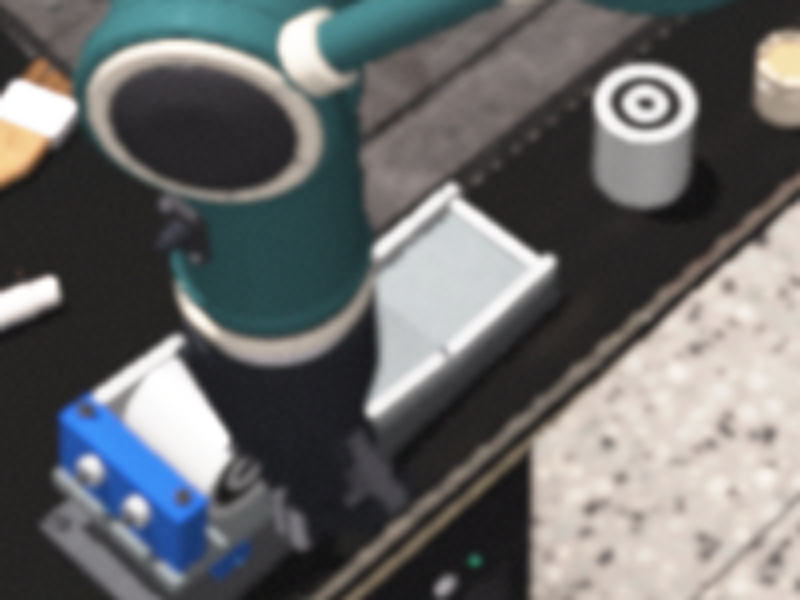

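View pics/top_9.png

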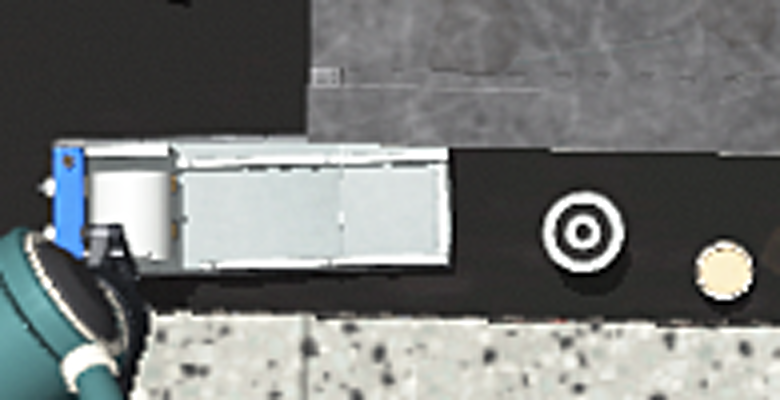

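play_rows([
  [[0.015,0.001,0],[0,0,0]],
  [[0.03,0.001,0],[0,0,0]],
  [[0.038,0.002,0],[0,0,0]],
  [[0.042,0.002,0],[0,0,0]],
  [[0.046,0.002,0],[0,0,0]],
  [[0.05,0.002,0],[0,0,0]],
  [[0.054,0.002,0],[0,0,0]],
  [[0.058,0.003,0],[0,0,0]],
  [[0.06,0.003,0],[0,0,0]],
])

```text
time: 18.45
tool_pos: [0.4109, 0.3314, 0.0572]
tcp_rot: [-1.571, -0.035, 0.035]
wrist_force: [-1.3, -0.6, 0.3]
width: 0.003
```

```bash
python3 -c "from h import *;look('10')"
```

```text
[-1.32 -0.62  0.28]
conf 0.61 n 358 ramp x 0.1353 z 0.0254 y [-0.0283  0.0263]
```

View pics/scene_10.png

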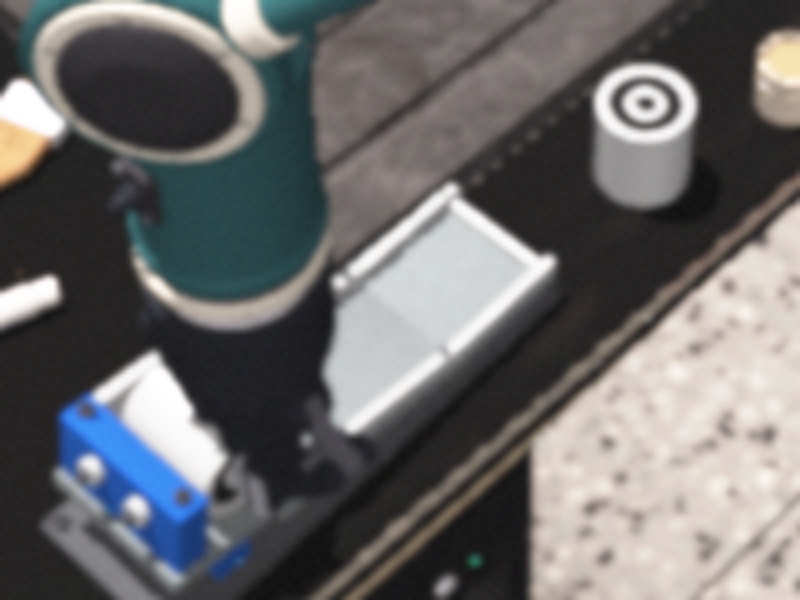

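play_rows([
  [[0.003,0,0],[0,0,0]],
  [[0.006,0,0],[0,0,0]],
  [[0.009,0,0],[0,0,0]],
  [[0.012,0.001,0],[0,0,0]],
  [[0.015,0.001,0],[0,0,0]],
  [[0.018,0.001,0],[0,0,0]],
  [[0.02,0.001,0],[0,0,0]],
  [[0.02,0.001,0],[0,0,0]],
])

```text
time: 19.55
tool_pos: [0.4193, 0.332, 0.0573]
tcp_rot: [-1.57, -0.035, 0.035]
wrist_force: [-0.6, -0.0, 0.1]
width: -0.003
```

play_rows([
  [[0.002,0,0],[0,0,0]],
  [[0.004,0,0],[0,0,0]],
  [[0.004,0,0],[0,0,0]],
])

```text
time: 19.92
tool_pos: [0.42, 0.3318, 0.0572]
tcp_rot: [-1.571, -0.034, 0.036]
wrist_force: [-5.0, -0.5, 2.1]
width: 0.0
```

```bash
python3 -c "
from h import *;look('11')"
```

```text
[-5.   -0.48  2.09]
conf 0.62 n 315 ramp x 0.1348 z 0.026 y [-0.0363  0.0163]
```

View pics/scene_11.png

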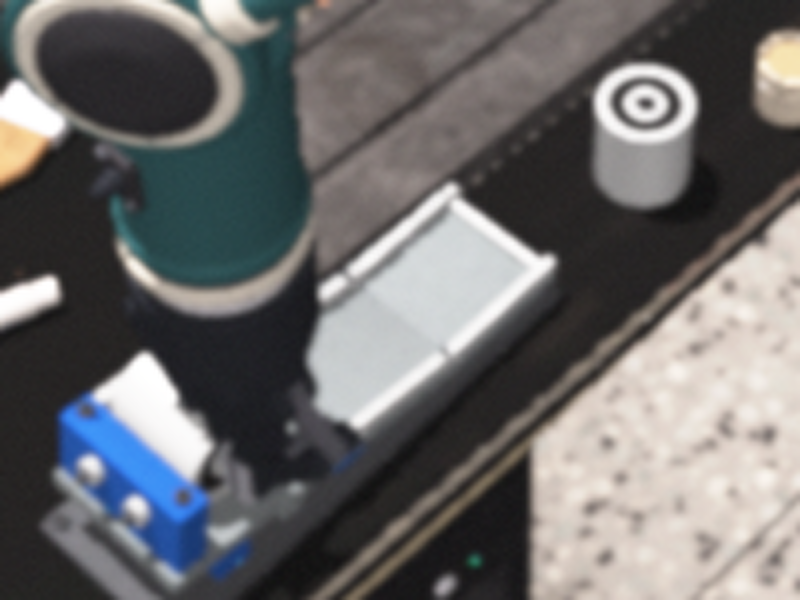

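play_rows([
  [[0.002,0,0],[0,0,0]],
  [[0.004,0,0],[0,0,0]],
  [[0.004,0,0],[0,0,0]],
  [[0.004,0,0],[0,0,0]],
])

```text
time: 20.52
tool_pos: [0.42, 0.3316, 0.0568]
tcp_rot: [-1.571, -0.031, 0.038]
wrist_force: [-9.3, 0.5, 4.2]
width: -0.003
```

play_rows([
  [[-0.004,0,0],[0,0,0]],
  [[-0.008,0,0],[0,0,0]],
  [[-0.015,0,0],[0,0,0]],
  [[-0.03,0,0],[0,0,0]],
  [[-0.08,0,0],[0,0,0]],
  [[-0.12,0,0.1],[0,0,0]],
  [[-0.12,-0.2,0.3],[0,0,0]],
  [[-0.12,-0.4,0.3],[0,0,0]],
  [[-0.12,-0.5,0.3],[0,0,0]],
  [[-0.12,-0.5,0.3],[0,0,0]],
])

```text
time: 21.78
tool_pos: [0.373, 0.1301, 0.1777]
tcp_rot: [-1.571, -0.035, 0.033]
wrist_force: [0.1, -0.4, -0.2]
width: 0.001
```

```bash
python3 -c "
from h import *;look('12')
b=(140,230,335,330);im,d=cams.read_camera('top');cv2.imwrite('pics/top_12.png',cv2.resize(im[b[1]:b[3],b[0]:b[2],::-1],None,fx=4,fy=4,interpolation=cv2.INTER_CUBIC))"
```

```text
[ 0.06 -0.44 -0.15]
conf 0.82 n 643 ramp x 0.1352 z 0.0257 y [-0.0374  0.017 ]
conf 0.24 n 1566 ramp x 0.1552 z 0.0189 y [-0.043   0.0359]
```

View pics/scene_12.png

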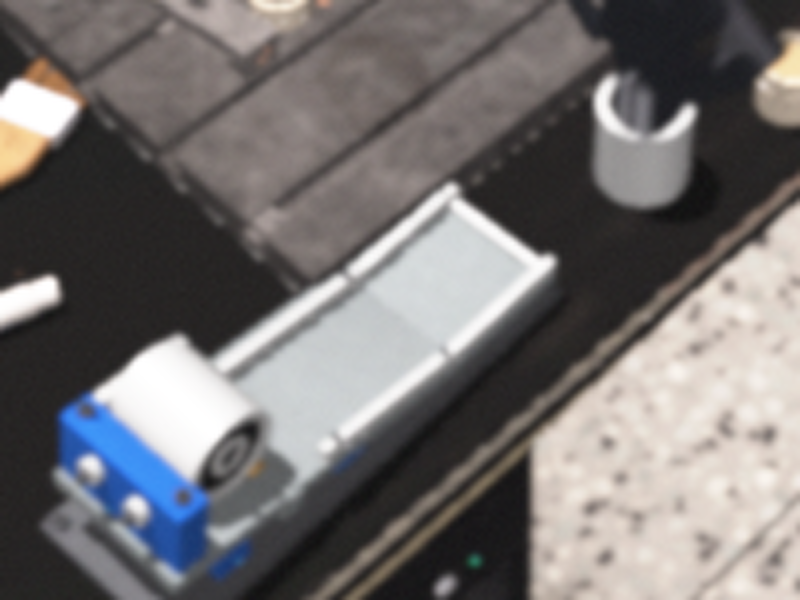

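View pics/top_12.png

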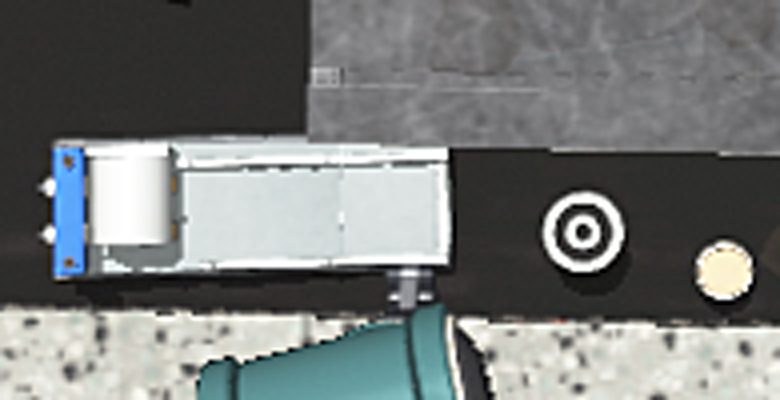

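```bash
python3 -c "
from workcell import bot
print(bot.finish_job())"
```

```text
the job is handed in; nothing more can be done
None
```

The roller is in the marking cradle, held by the pawl and pushed against the datum plate. I handed the job in at about 22 s; no verdict was reported.

- **Rolling up:** I rolled the roller up the ramp with two fingertips until it stopped hard on the pads, at about 14 N. I then backed the fingers off about 10 mm in small steps. The roller stayed put, and the top picture shows the brass pawl noses standing behind it.
- **Pushing to the plate:** I pushed it about 10.5 mm along its axis with the closed fingers, from the open side, until it stopped hard on the plate. The tool stayed still while the force rose from 5 to 9 N.
- **Final measurements:** From the last picture, the roller's ends are at about y = -37 and +17 mm in the ramp frame, so its centre is near y = -10 mm (target -11). The z reading is about 26 mm. The pawl noses still stand behind it, and it looks square to the plate.
- **Disagreement:** The camera reading of x is about 135 mm, while a roller leaning on the pawl should be near 132 mm. I put this down to an error in my estimate of the ramp's pose. An earlier reading of 137 mm, taken before the roller reached the pads, also read too high.
- **Not checked:** I judged the pawl, squareness and rest from the pictures only. The spare roller and bush look unmoved in the last top view. The pin box was outside the later cropped pictures, and the arm only passed well above the work on that side.

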